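# Take the tall stop off the T-track

## Task

Slide the tall stop along the T-track to the open end, where the track's lips are cut away, lift it off there and stand it upright in the middle of the flat metal tray. Leave the low stop where it is on the track.

Things in the scene. Friction and masses are not known exactly. Their poses are not given: they have to be found in the camera images.
- track: Fixed aluminium T-track 300 x 50 x 19 mm. Origin: centre of its underside, on the worktop; x along the track to the open end, z up. Channel floor 6 mm up, 35 mm wide. Overhanging lips, 14 to 19 mm up with a 16 mm slot between, run from x = -150 to +70 mm; from +70 to the open end (+150) they are cut away, leaving the floor and side walls 12 mm high. A black cap shuts the other end.
- track_open (a point): Middle of the 80 mm long part of the track without lips, on the channel floor (x = 110 mm in the track's frame); axes as the track's. A stop whose axis stands here is wholly clear of the lips and lifts straight up.
- tall_stop_mid (a point): Centre of the tall stop (90 mm tall, 0.2 kg), half-way up on its axis, 51 mm above the worktop while in the track. White plastic shoe 44 x 30 x 5 mm, captive under the lips (play 2.5 mm each side, 3 mm up); grey block 44 x 36 mm from 15 to 35 mm above the shoe's underside, small side knob; square post 22 x 22 mm from 35 to 90 mm: grip this. Slides easily (under 3 N). x along track, z up.
- low_stop_mid (a point): Centre of the low stop, half-way up: the same shoe and grey block without a post, 35 mm tall (top 41 mm above the worktop), 17.5 mm above its underside. It stands in the same track nearer the capped end and stays there.
- tray: Loose flat square steel tray, 110 x 110 x 16 mm, walls and floor 4 mm thick, inside 102 x 102 mm, empty. Origin: centre of its underside; x and y along its sides, z up. A roll of tape lies near it.

How it is judged (in metres and radians):
On the way:
1. the tall stop has been slid along the track until it stands clear of the lips at the open end, still down at track height (x of tall_stop_mid in the frame of track above 0.088 m and y of tall_stop_mid in the frame of track between -0.02 and 0.02 m and z of tall_stop_mid in the frame of track below 0.066 m), for 0.04 s.
At the end, for the whole second after the job is handed in: The tall stop stands upright (within 10 degrees) on the floor of the tray, its axis within 40 mm of the tray's centre along each side, released; the low stop is within 20 mm of where it was on the track (x of tall_stop_mid in the frame of tray between -0.04 and 0.04 m and y of tall_stop_mid in the frame of tray between -0.04 and 0.04 m and z of tall_stop_mid in the frame of tray between 0.04 and 0.055 m and angle between tall_stop_mid's own z axis and vertical below 0.17 rad and distance of low_stop_mid from where it was at the start of the episode below 0.02 m); the robot touches nothing.
It fails at once if the low stop is moved more than 20 mm from its place (distance of low_stop_mid from where it was at the start of the episode above 0.02 m).
It also fails if it takes over 40 s, if anything falls off the work surface, if the arm or the gripper's body presses on something with over 40 N, if the wrist force passes 120 N, or if a joint passes its speed limit or range.

## Robot

A 7-joint arm with a two-finger parallel gripper is mounted at the origin on a cart in front of the work surface, level with it; the furniture and walls round the work are solid. World frame = base frame: x ahead of the robot, y to its left, z up, the work surface at z = 0. Lengths are in mm, angles in rad, forces in N, time in s.
With the tool pointing down it reaches from about 400 to 875 mm from the base axis. Payload 19.3 kg.
Tool frame: the origin (TCP) lies midway between the tips of the shut fingers; the grasp point (between the pads) lies ctrl.grip_depth behind it (ctrl.grip_depth is the distance from the TCP to the grasp point, in mm); z points along the fingers, y is the line along which they close (so a half turn about z gives the same grasp; the last joint's range is limited). The gripper opens to 85 mm and grips with 20 to 120 N. Pads are 22 mm wide; open, the fingers measure 114 mm over their backs; the gripper's body (76 mm by 85 mm) begins 54 mm behind the grasp point. The pads swing forward as they close: fully open they stand 13 mm farther back than shut.
Start: joints at [-1.209, 0.521, -0.036, 1.599, 0.021, 1.021, -0.113], TCP at [261.583, 567.617, 231.291] pointing down, gripper open.
Joint ranges: [-2.91, 2.91], [-0.3, 2.13], [-1.5, 1.42], [0.17, 2.43], [-1.26, 4.41], [0.16, 1.93], [-2.52, 2.52]. Speed limits (rad/s): [1.89, 1.89, 2.39, 2.39, 3.01, 3.01, 3.01].

## Interface

Orientations are given as a unit quaternion [x, y, z, w].
In Python, from workcell import ctrl gives the robot as it stands.
- The arm moves only by the shell command python3 -m jog 'ROWS' [FORCE]. ROWS is text: rows parted by semicolons, each of 5 numbers parted by spaces: the closure, from 0 (fully open) to 1 (shut), then the shift along the tool's x, y, z in m, then the turn about the tool's z in degrees. In form: fingers x y z spin; .... A call has 1 to 12 rows; each row shifts and turns the commanded pose from where the row before left it, along the tool's axes as they then stand; what a row does not reach is not made up. A row lasts 1/10 s, in which the tool goes at most 50 mm and 8.59 degrees, less where a joint would pass 70% of its speed; a pose out of reach is approached as far as the arm can. A call with a gripper value outside its range is refused whole. The fingers move at their own pace and stop on an object; FORCE is the grip in N (left out, the last holds). Time passes only in rows, so rows that do not move let the fingers close. It gives the time, the measured TCP pose, the force, the opening and the grip force at its end, in the units of the state.
- ctrl.get_state(): the state, without advancing time (a new reading comes with each control period).
- ctrl.get_image(name): name is "scene" or "top" or "wrist"; returns (picture, depth): 400x640x3 uint8, red, green, blue; 400x640 float32, mm along the optical axis (not along the pixel's ray), 0 where there is no reading.
- ctrl.camera_model(name): a dict with "fx", "fy", "cx", "cy" (pixels), "k1" (the pictures are not rectified: a ray, as slopes to the right and down, at radius r is drawn at 1 + k1 r^2 times it, then the intrinsics apply), "R" (3x3) and "t" (3): a world point X has camera coordinates R X + t. Camera axes: x right, y down, z forward; pixel columns grow to the right and rows downward; lengths in mm; the calibration is good to about 2 mm. A picture is of the moment at which its call begins: read the wrist's pose just before it. camera_model takes no time and is no camera call; for the wrist camera it gives the pose at the moment of the call.
- ctrl.close_job(): hands the job in; it is judged then, once.
Trained networks look in the newest picture that a camera, given by its name, has taken for a name from the list of things; names that differ only in an ending like _2 or _b are one class to them, and where a whole thing is asked for, a point or a joint stands for the part that bears it (a point fixed in the world has none). Each returns a list of dicts, best first, with "score" (0 to 1); they miss things now and then, are a little off and sometimes report something else, mostly with a low value. They report only what shows in the picture. A call takes as long as a camera call.
- ctrl.find_in(name, camera): "uv" ([column, row] in pixels, amid what is visible of it).
- ctrl.place_of(name, camera): "uv" ([column, row] in pixels: a listed point, or the origin of a listed thing).
The state is a dict: "time": time; "q": joint angles; "dq": joint speeds; "joint_torque": joint torques, N m; "position": TCP position; "tool_rot": TCP orientation; "wrist_force": force on the tool from outside, world axes, zero at the start; "torque": the same for the moment, N m; "finger_gap": finger opening in mm; "grip_force": force on a finger pad.
Only numpy, scipy, OpenCV 4.12 (cv2) and the standard library are available. Lean on these libraries where they do the work, as an engineer would, in place of code of your own. Each camera call takes 0.05 s, during which the arm holds its last target. There are 200 camera calls.

## Working session

There is one attempt and no reset: what is moved stays moved. The work goes in short steps, Python scripts to look and compute and a shell command to move; the robot and the scene stay as the last step left them, time stands still between calls to the robot, and variables do not carry over. Pictures are saved under pics/ and viewed, at most 10 in all, crops included, and the job is handed in when it is done.

```bash
mkdir -p pics
cat > h.py <<'E'
import numpy as np, cv2
from workcell import ctrl
from scipy.spatial.transform import Rotation as Ro
def ray(m,uv):
    K=np.array([[m["fx"],0,m["cx"]],[0,m["fy"],m["cy"]],[0,0,1.]])
    p=cv2.undistortPoints(np.array([[uv]],float),K,np.array([m["k1"],0,0,0,0.]))[0,0]
    return np.array([p[0],p[1],1])
def at_z(m,uv,z):
    R=np.array(m["R"]);t=np.array(m["t"]);c=-R.T@t;d=R.T@ray(m,uv)
    return c+d*(z-c[2])/d[2]
def at_d(m,uv,d):
    R=np.array(m["R"]);t=np.array(m["t"]);return R.T@(ray(m,uv)*d-t)
E
python3 - <<'E'
from h import *
s=ctrl.get_state();print(s["time"],s["position"],s["tool_rot"],s["finger_gap"],ctrl.grip_depth)
Z=dict(track=0,track_open=6,tall_stop_mid=51,low_stop_mid=23.5,tray=0)
ims=[]
for c in ["top","scene"]:
    m=ctrl.camera_model(c);im,d=ctrl.get_image(c);cv2.imwrite(f"pics/{c}0.png",im[...,::-1])
    for n in Z:
        for r in ctrl.place_of(n,c)[:2]: print(c,n,np.round(r["uv"],1),round(r["score"],2),np.round(at_z(m,r["uv"],Z[n]),1))
E
```

```text
0.0 [261.42586638 567.3481314  230.73086503] [ 2.14216478e-01  9.76786053e-01 -5.46513159e-04 -9.79316790e-05] 85.42239974025122 18.700000000000003
top track [277.7 189.1] 0.58 [592.1 251.    0. ]
top track [413.6 244. ] 0.55 [463.4 -89.9   0. ]
top track_open [321.4 185.1] 0.93 [604.1 141.3   6. ]
top tall_stop_mid [271.8 185.4] 0.76 [593.  260.2  51. ]
top low_stop_mid [229.7 190.1] 0.73 [583.1 366.1  23.5]
top tray [412.6 244.1] 0.96 [463.1 -87.4   0. ]
scene tall_stop_mid [309.9 176.5] 0.66 [584.6 251.7  51. ]
scene low_stop_mid [286.7 170.6] 0.66 [573.9 351.3  23.5]
scene low_stop_mid [309.6 173.9] 0.41 [614.1 304.9  23.5]
scene tray [341.4 212.5] 0.41 [605.8 150.6   0. ]
```

View pics/top0.png

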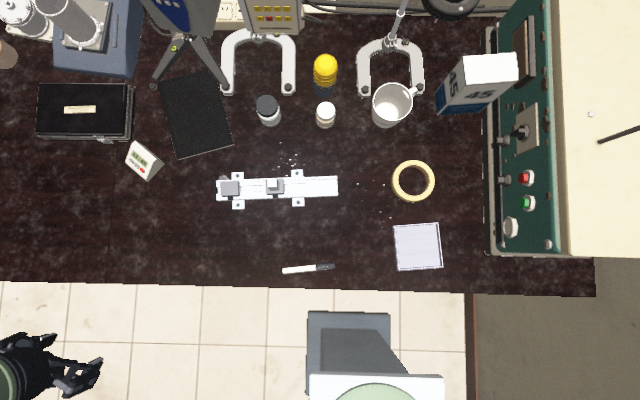

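View pics/scene0.png

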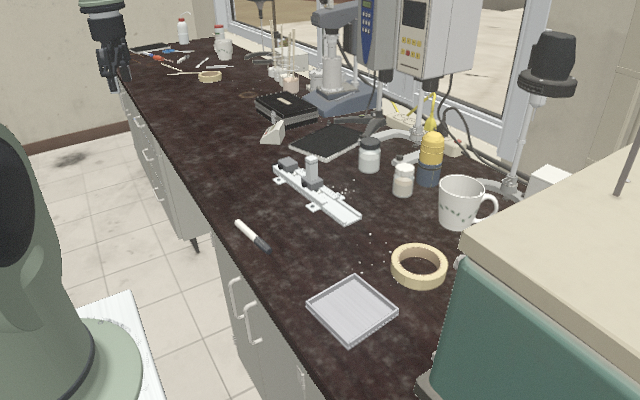

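The top view shows the track from (216,188) to its open end at (338,185). The tall stop is at (273,186), the low stop at (229,188) and the tray is centred near (417,247). I'll check the track axis, tray corners and distances.

Run:
```python
from h import *
m=ctrl.camera_model("top");im,d=ctrl.get_image("top")
for n,uv,z in [("openend",(338,185.5),12),("cap",(216,188.5),19),("c1",(393,226),16),("c2",(438,222),16),("c3",(442,268),16),("c4",(397,271),16),("post top",(273,185),96),("low",(229,188),41)]:
    print(n,np.round(at_z(m,uv,z),1),np.round(at_d(m,uv,d[int(uv[1]),int(uv[0])]),1))
s=ctrl.get_state();R=Ro.from_quat(s["tool_rot"]).as_matrix()
print(np.round(R,3)); 
tgt=np.array([592,258,200.])
print("tool shift",R.T@(tgt-s["position"])/1000)
```

```text
openend [603.1 100.1  12. ] [605.7  99.2  -3.4]
cap [586.9 401.   19. ] [588.  403.2  11.2]
c1 [505.7 -35.7  16. ] [506.2 -37.5   7.3]
c2 [ 518.3 -145.3   16. ] [ 518.5 -146.    13.8]
c3 [ 407.7 -153.3   16. ] [ 4.068e+02 -1.589e+02 -1.000e-01]
c4 [397.6 -45.3  16. ] [396.6 -48.8   0.4]
post top [586.8 252.1  96. ] [587.1 252.4  94.1]
low [585.7 363.9  41. ] [585.8 364.2  40.1]
[[-0.908  0.419  0.   ]
 [ 0.419  0.908 -0.   ]
 [-0.    -0.    -1.   ]]
tool shift [-0.42966057 -0.14288757  0.0313033 ]
```

Track length comes out at 301 mm and the tray side at about 109 mm, both matching the sizes given. I'll move above the tall stop.

```bash
python3 -m jog '0 -.036 -.012 0 0;0 -.036 -.012 0 0;0 -.036 -.012 0 0;0 -.036 -.012 0 0;0 -.036 -.012 0 0;0 -.036 -.012 0 0;0 -.036 -.012 0 0;0 -.036 -.012 0 0;0 -.036 -.012 0 0;0 -.036 -.012 0 0;0 -.036 -.012 0 0;0 -.034 -.011 0 0' 40
python3 -m jog '0 0 0 0 -7.25;0 0 0 0 -7.25;0 0 0 0 -7.25;0 0 0 0 -7.25;0 0 0 0 0;0 0 0 0 0;0 0 0 0 0'
```

```text
time: 1.85
position: [593.4, 256.4, 231.4]
tool_rot: [0.214, 0.977, 0.0, 0.0]
wrist_force: [0.2, -0.2, -0.3]
finger_gap: 85.5
grip_force: 0.0
time: 2.55
position: [592.2, 257.8, 231.3]
tool_rot: [-0.036, 0.999, -0.0, -0.0]
wrist_force: [0.5, -0.8, -0.1]
finger_gap: 85.4
grip_force: 0.0
```

Run:
```python
from h import *
s=ctrl.get_state();R=Ro.from_quat(s["tool_rot"]).as_matrix();print(s["time"],s["position"],np.round(R,3))
Z=dict(track=0,track_open=6,tall_stop_mid=51,low_stop_mid=23.5,tray=0)
m=ctrl.camera_model("wrist");im,d=ctrl.get_image("wrist");cv2.imwrite("pics/w1.png",im[...,::-1]);np.save("w1.npy",d)
import pickle;pickle.dump(m,open("m1.pkl","wb"))
for n in Z:
    for r in ctrl.place_of(n,"wrist")[:1]: print(n,np.round(r["uv"],1),round(r["score"],2),np.round(at_z(m,r["uv"],Z[n]),1))
```

```text
2.55 [592.24497311 257.75195662 231.28295744] [[-0.997 -0.071 -0.   ]
 [-0.071  0.997 -0.   ]
 [ 0.    -0.    -1.   ]]
track [309.4 169.6] 0.95 [593.4 249.9   0. ]
track_open [220.8 169. ] 0.72 [599.3 141.2   6. ]
tall_stop_mid [315.7 176.2] 0.81 [590.5 257.6  51. ]
low_stop_mid [407.4 175.6] 0.7 [587.8 365.8  23.5]
tray [12.3 34. ] 0.6 [460.7 -97.7   0. ]
```

View pics/w1.png

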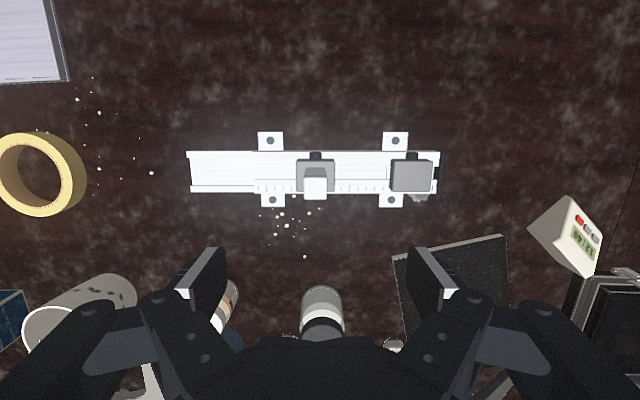

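The wrist view looks along the track: tall stop's post top is at about (316,187), low stop at (411,175) and open end at (190,171). Every estimate agrees to within about 3 mm. I'll check the post top height, then descend.

```bash
python3 - <<'E'
from h import *
import pickle
m=pickle.load(open("m1.pkl","rb"));d=np.load("w1.npy")
for uv,z in [((316,187),96),((189.5,171),12),((440,172),19),((411,175),41)]: print(np.round(at_z(m,uv,z),1),np.round(at_d(m,uv,d[uv[1],int(uv[0])]),1))
E
python3 -m jog '0 .002 0 .04 1;0 0 0 .04 0;0 0 0 .04 0;0 0 0 .03 0;0 0 0 .020 0;0 0 0 0 0;0 0 0 0 0'
```

```text
[591.4 258.   96. ] [590.9 258.   97.8]
[603.1 105.   12. ] [605.7 100.3   0.7]
[581.4 405.5  19. ] [580.8 403.9  22.7]
[583.5 364.1  41. ] [583.3 363.6  42.3]
time: 3.55
position: [590.5, 257.7, 61.8]
tool_rot: [-0.028, 1.0, 0.0, 0.0]
wrist_force: [0.3, 0.5, -0.2]
finger_gap: 85.3
grip_force: 0.0
```

```bash
python3 -m jog '0 0 0 .005 0;.6 0 0 0 0;1 0 0 0 0;1 0 0 0 0;1 0 0 0 0;1 0 0 0 0;1 0 0 0 0;1 0 0 0 0;1 0 0 0 0;1 0 0 0 0' 40
```

```text
time: 4.55
position: [590.5, 257.7, 56.6]
tool_rot: [-0.028, 1.0, 0.0, 0.0]
wrist_force: [-0.7, -0.8, 5.4]
finger_gap: 21.7
grip_force: 39.9
```

```bash
python3 -m jog '1 0 -.01 0 0;1 0 -.015 0 0;1 0 -.015 0 0;1 0 -.01 0 0;1 0 0 0 0;1 0 0 0 0'
```

```text
time: 5.15
position: [593.5, 207.1, 56.6]
tool_rot: [-0.028, 1.0, -0.0, 0.0]
wrist_force: [0.6, -0.1, 5.1]
finger_gap: 21.3
grip_force: 40.0
```

```bash
python3 -m jog '1 0 -.01 0 0;1 0 -.015 0 0;1 0 -.015 0 0;1 0 -.015 0 0;1 0 -.013 0 0;1 0 0 0 0;1 0 0 0 0;1 0 0 0 0'
python3 - <<'E'
from h import *
m=ctrl.camera_model("wrist");im,d=ctrl.get_image("wrist");cv2.imwrite("pics/w2.png",im[...,::-1])
for n,z in [("track",0),("tall_stop_mid",51),("low_stop_mid",23.5)]:
    for r in ctrl.place_of(n,"wrist")[:1]: print(n,np.round(r["uv"],1),round(r["score"],2),np.round(at_z(m,r["uv"],z),1))
E
```

```text
time: 5.95
position: [597.3, 139.5, 56.6]
tool_rot: [-0.028, 1.0, 0.0, 0.0]
wrist_force: [0.5, -0.3, 5.7]
finger_gap: 21.4
grip_force: 40.0
track [476.8 216.9] 0.73 [592.  252.3   0. ]
tall_stop_mid [319.2 248.2] 0.76 [597.8 141.4  51. ]
```

View pics/w2.png

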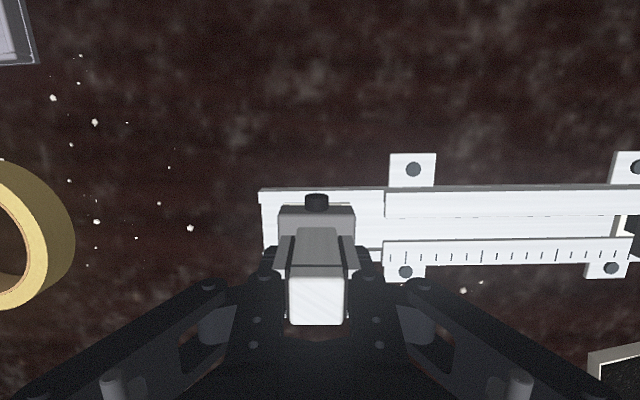

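The stop stands at the open end. The grey block's right edge at u=357 is clear of the lips' end at u=384, about 12 mm away. Now I'll lift it and carry it to the tray.

```bash
python3 -m jog '1 0 0 -.005 0;1 0 0 -.01 0;1 0 0 -.015 0;1 0 0 -.02 0;1 0 0 -.02 0;1 0 0 -.015 0;1 0 0 -.01 0;1 0 0 0 0'; python3 -m jog '1 .008 -.012 0 0;1 .015 -.023 0 0;1 .017 -.026 0 0;1 .017 -.026 0 0;1 .017 -.026 0 0;1 .017 -.026 0 0;1 .017 -.026 0 0;1 .017 -.026 0 0;1 .015 -.023 0 0;1 .01 -.015 0 0;1 0 0 0 0;1 0 0 0 0'
python3 - <<'E'
from h import *
s=ctrl.get_state();R=Ro.from_quat(s["tool_rot"]).as_matrix();print(s["time"],s["position"],s["finger_gap"])
for c in ["wrist","top"]:
  m=ctrl.camera_model(c);im,d=ctrl.get_image(c);cv2.imwrite(f"pics/{c}3.png",im[...,::-1])
  for n,z in [("tray",0),("tall_stop_mid",141)]:
    for r in ctrl.place_of(n,c)[:1]:
        p=at_z(m,r["uv"],z);print(c,n,np.round(r["uv"],1),round(r["score"],2),np.round(p,1),np.round(R.T@(p-s["position"]),1))
E
```

```text
time: 6.95
position: [597.5, 139.9, 152.8]
tool_rot: [-0.028, 1.0, 0.0, 0.001]
wrist_force: [0.2, -0.2, -1.4]
finger_gap: 21.4
grip_force: 39.2
time: 8.15
position: [459.7, -97.6, 150.9]
tool_rot: [-0.028, 1.0, 0.0, -0.0]
wrist_force: [0.5, 0.9, -1.3]
finger_gap: 21.5
grip_force: 39.4
8.15 [459.68144225 -97.5555755  150.86881547] 21.5486554350998
wrist tray [316.1 182.6] 0.78 [458.1 -97.2   0. ] [  1.5   0.4 150.9]
wrist tall_stop_mid [320.6 249. ] 0.62 [462.7 -94.6 141. ] [-3.2  2.8  9.9]
top tall_stop_mid [433.9 245.1] 0.41 [460.9 -94.1 141. ] [-1.4  3.3  9.9]
```

View pics/wrist3.png

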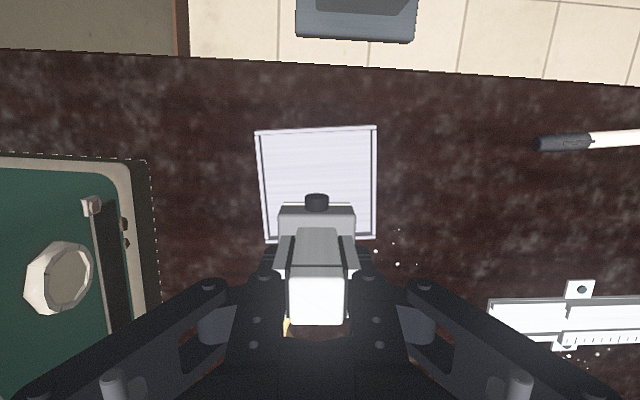

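The tray is centred under the tool at (316,183) in the wrist view, and the stop hangs upright in the grip. I'll lower it.

```bash
python3 -m jog '1 0 0 .01 0;1 0 0 .015 0;1 0 0 .02 0;1 0 0 .02 0;1 0 0 .015 0;1 0 0 .008 0;1 0 0 .004 0;1 0 0 0 0;1 0 0 0 0'; python3 -m jog '1 0 0 .001 0;1 0 0 .001 0;1 0 0 .001 0;1 0 0 0 0;1 0 0 0 0'
```

```text
time: 9.35
position: [460.5, -97.4, 59.7]
tool_rot: [-0.028, 1.0, -0.0, 0.0]
wrist_force: [-0.1, 1.0, -1.4]
finger_gap: 21.6
grip_force: 39.4
time: 9.85
position: [460.2, -97.3, 56.3]
tool_rot: [-0.028, 1.0, -0.0, -0.0]
wrist_force: [0.6, 0.5, -2.2]
finger_gap: 21.3
grip_force: 39.4
```

```bash
python3 -m jog '1 0 0 .001 0;1 0 0 0 0;1 0 0 0 0'; python3 -m jog '1 0 0 .001 0;1 0 0 0 0;1 0 0 0 0'
```

```text
time: 10.15
position: [460.2, -97.3, 55.3]
tool_rot: [-0.028, 1.0, -0.0, -0.0]
wrist_force: [-0.4, 0.3, -1.3]
finger_gap: 21.4
grip_force: 39.4
time: 10.45
position: [460.5, -97.4, 54.5]
tool_rot: [-0.028, 1.0, -0.0, 0.0]
wrist_force: [-0.7, -0.5, 5.0]
finger_gap: 21.7
grip_force: 40.1
```

Contact shows as a 5 N rise at the expected height. I'll release and retreat straight up.

```bash
python3 -m jog '.5 0 0 0 0;.3 0 0 0 0;0 0 0 0 0;0 0 0 0 0;0 0 0 0 0;0 0 0 0 0;0 0 0 0 0;0 0 0 0 0'; python3 -m jog '0 0 0 -.01 0;0 0 0 -.02 0;0 0 0 -.03 0;0 0 0 -.03 0;0 0 0 -.03 0;0 0 0 -.02 0;0 0 0 -.01 0;0 0 0 0 0;0 0 0 0 0'
python3 - <<'E'
from h import *
for c in ["wrist","scene"]:
  m=ctrl.camera_model(c);im,d=ctrl.get_image(c);cv2.imwrite(f"pics/{c}4.png",im[...,::-1])
  for n,z in [("tray",0),("tall_stop_mid",49),("low_stop_mid",23.5)]:
    for r in ctrl.place_of(n,c)[:1]: print(c,n,np.round(r["uv"],1),round(r["score"],2),np.round(at_z(m,r["uv"],z),1))
a=cv2.imread("pics/wrist4.png");b=cv2.imread("pics/scene4.png")[100:400,200:520]
cv2.imwrite("pics/f4.png",np.hstack([a[:300,160:560],b]))
E
```

```text
time: 11.25
position: [460.2, -97.3, 54.3]
tool_rot: [-0.028, 1.0, -0.0, 0.0]
wrist_force: [0.5, -0.4, 0.8]
finger_gap: 85.5
grip_force: 0.0
time: 12.15
position: [459.9, -97.3, 203.7]
tool_rot: [-0.028, 1.0, 0.0, -0.0]
wrist_force: [0.1, -0.3, -0.5]
finger_gap: 85.6
grip_force: 0.0
wrist tray [316.4 173.1] 0.96 [459.2 -96.5   0. ]
wrist tall_stop_mid [318.1 187.7] 0.82 [464.3 -94.6  49. ]
scene tray [354.4 310.7] 0.68 [463.9 -97.4   0. ]
scene tall_stop_mid [354.9 287.6] 0.91 [466.2 -92.6  49. ]
scene low_stop_mid [287.7 168.5] 0.48 [581.2 359.7  23.5]
```

View pics/f4.png

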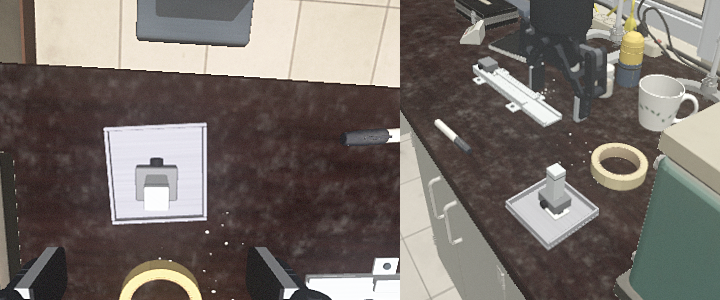

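The tall stop stands upright near the tray's middle, within about 6 mm. In the crops the stop is at (156,185) on the left and (554,190) on the right. The low stop is still on the track at (487,66) and the gripper is clear.

```bash
python3 -c "from workcell import ctrl;print(ctrl.close_job())"
```

```text
the job is handed in; nothing more can be done
None
```

The tall stop was slid to the track's open end, lifted off and stood upright about 6 mm from the tray's centre; the low stop stayed on the track, and the job was handed in at about 12 s with no verdict returned.

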